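Sort bench scrap and hold the unknown bar in the alloy tester

TASK

Sort the scrap on the jeweller's bench: first put the copper ingot in the orange bin and the brass bush in the yellow bin. Then lift the unknown silvery bar from its wooden stand, pass it upright, foot down, through the slot in the alloy tester's lid until the middle of its red band is level with the lid's top, and finish while still gripping and holding it there (let go, it would drop). Leave the white crucible, the flux jar and the pliers where they are.

Things in the scene. Friction and masses are not known exactly. Their poses are not given: they have to be found in the camera images.
- ingot_center (a point): Centre of the copper ingot, a loose block 56 (x) x 22 (y) x 16 mm high lying flat on the bench, 0.13 to 0.22 kg.
- bush_center (a point): Centre of the brass bush, a loose plain ring, outer diameter 34, bore 20, height 18 mm, its axis (z) upright on the bench, about 0.09 kg.
- bin_orange: Orange open bin for copper, fixed, outer 110 x 110 mm and 45 mm high, walls and floor 4 mm thick; origin at the centre of its underside, on the bench, z up.
- bin_yellow: Yellow open bin for brass, fixed, the same size as the orange one; origin at the centre of its underside, on the bench, z up. The two bins may change places.
- bar_band (a point): Centre of the unknown bar, which is also the middle of its red band (12 mm tall). Loose, silvery, 28 (x) x 10 (y) mm in section and 120 mm tall (z), 0.27 to 0.43 kg, with a slightly smaller foot (23 x 6 mm, the lowest 6 mm). At the start it stands upright in the stand, its foot 10 mm above the bench, its x and y along the stand's.
- stand: Fixed pale wooden stand, 70 (x) x 50 (y) x 45 mm high, with a pocket 33 x 15 mm and 35 mm deep at its middle in which the bar stands loosely; origin at the centre of its underside, on the bench.
- slot (a point): Centre of the slot at the lid's top face, z up. Slot 30 (x) x 12 (y) mm, straight down through the 12 mm lid, 2 mm larger than the bar each way, 3 mm chamfer, blue outline. The bar fits either way round (half turn about z).
- tester: Alloy tester, a fixed white box with grey lid, 150 (x) x 140 (y) x 100 mm high, slot in the middle of the lid, hollow below it down to a floor 90 mm under the lid's top (the bar's foot hangs 30 mm above it); origin at the centre of its underside, on the bench.
- crucible: White ceramic crucible, a loose bowl 66 mm across and 45 mm high, not to be disturbed; origin at the centre of its underside.
- flux_jar: Flux jar with a blue cap, loose, 50 mm across and 60 mm high, not to be disturbed; origin at the centre of its underside.
- pliers: Pliers with red handles, loose, lying flat, 150 mm long (x, jaws to +x), 56 mm wide, 12 mm high, not to be disturbed; origin near the middle, on the bench.
There are look-alikes about, which are no part of the job. Of the things that look like the bin_orange, take the one that is nearest to the robot's base at the start. Of the things that look like the part that bears bush_center, the smaller one is meant.

How it is judged (in metres and radians):
On the way, in this order (a step that is already met when the one before it is completed fails the run):
1. the copper ingot lies released in the orange bin and the brass bush in the yellow bin (x of ingot_center in the frame of bin_orange between -0.052 and 0.052 m and y of ingot_center in the frame of bin_orange between -0.052 and 0.052 m and z of ingot_center in the frame of bin_orange between 0 and 0.045 m and contact force between each of ingot, bush and the fingers below 0.3 N and x of bush_center in the frame of bin_yellow between -0.052 and 0.052 m and y of bush_center in the frame of bin_yellow between -0.052 and 0.052 m and z of bush_center in the frame of bin_yellow between 0 and 0.045 m), for 0.2 s.
2. the bar is held in the tester's slot with its red band level with the lid's top (x of bar_band in the frame of slot between -0.004 and 0.004 m and y of bar_band in the frame of slot between -0.004 and 0.004 m and z of bar_band in the frame of slot between -0.008 and 0.008 m and angle between bar_band's own z axis and vertical below 0.1 rad and contact force between bar and the fingers above 2 N), for 0.2 s.
At the end, for the whole second after the job is handed in: Ingot inside the orange bin and bush inside the yellow bin, below the rim, not touched by the fingers; bar gripped by the fingers, upright within 0.1 rad, within 4 mm of the slot's centre, its red band's middle within 8 mm of the lid's top, through the last second (all of step 1 and all of step 2); the arm keeps its last pose, push and grip.
It fails at once if the crucible moved by more than 20 mm (distance of crucible from where it was at the start of the episode above 0.02 m).
It fails at once if the flux jar moved by more than 20 mm (distance of flux_jar from where it was at the start of the episode above 0.02 m).
It fails at once if the pliers moved by more than 20 mm (distance of pliers from where it was at the start of the episode above 0.02 m).
It also fails if it takes over 69 s, if anything falls off the work surface, if the arm or the gripper's body presses on something with over 40 N, if the wrist force passes 120 N, or if a joint passes its speed limit or range.

ROBOT

A 7-joint arm with a two-finger parallel gripper is mounted at the origin on the work surface. World frame = base frame: x ahead of the robot, y to its left, z up, the work surface at z = 0. Lengths are in mm, angles in rad, forces in N, time in s.
With the tool pointing down it reaches from about 400 to 875 mm from the base axis. Payload 6.5 kg.
Tool frame: the origin (TCP) lies at the very end of the fingers, on their centre line; the grasp point (between the pads) lies 19 mm behind it; z points along the fingers, y is the line along which they close (so a half turn about z gives the same grasp; the last joint's range is limited). The gripper opens to 85 mm and grips with 20 to 120 N. Pads are 22 mm wide; open, the fingers measure 114 mm over their backs; the gripper's body (76 mm by 85 mm) begins 54 mm behind the grasp point. The pads swing forward as they close: fully open they stand 13 mm farther back than shut.
Start: joints at [-1.334, 0.536, -0.004, 1.538, 0.003, 1.067, -0.071], TCP at [193.821, 620.422, 231.29] pointing down, gripper open.
Joint ranges: [-2.7, 2.7], [-0.37, 2.16], [-1.27, 1.26], [0.24, 2.4], [-1.31, 4.45], [0.19, 1.91], [-2.76, 2.76]. Speed limits (rad/s): [2.39, 2.39, 3.14, 3.14, 3.14, 3.14, 3.14].

INTERFACE

Orientations are given as a unit quaternion [w, x, y, z].
In Python, from cell import bot, vision, ticket gives the robot as it stands.
- The arm moves only by the tool step_arm, never from a script. Its argument "increments" is a list that holds one entry, the list of rows, each a list of 7 numbers: the turn, a rotation vector about the world's x, y, z in degrees, then the shift along the world's x, y, z in m, then the finger opening in m, from 0 to 0.0854. In form: [[[wx, wy, wz, tx, ty, tz, fingers], ...]]. A call has 1 to 12 rows; each row is the pose to reach, as a shift and turn from the pose commanded when the call began; what a row does not reach only later rows make up. A row lasts 1/8 s, in which the tool goes at most 62.5 mm and 10.7 degrees, less where a joint would pass 70% of its speed; a pose out of reach is approached as far as the arm can. A call with a gripper value outside its range is refused whole. The fingers move at their own pace and stop on an object; "squeeze" is the grip in N (left out, the last holds). Time passes only in rows, so rows that repeat a pose let the fingers close. It gives the time, the measured TCP pose, the force, the opening and the grip force at its end, in the units of the state.
- bot.get_obs(): the state, without advancing time (a new reading comes with each control period).
- vision.get_image(name): name is "side" or "top" or "wrist"; returns a dict with "color" (420x560x3 uint8, red, green, blue), "camera_matrix" (3x3 intrinsics, pixels), "pose" (4x4, takes a point from camera to world coordinates); the wrist camera has in their place "T_tool_cam" (4x4, takes a point from camera to tool coordinates, whose origin is the TCP and whose axes are the flange's). Camera axes: x right, y down, z forward; pixel columns grow to the right and rows downward; lengths in mm; the calibration is good to about 2 mm. A picture is of the moment at which its call begins: read the wrist's pose just before it. There is no depth.
- ticket.job_done(): hands the job in; it is judged then, once.
The state is a dict: "time": time; "joints": joint angles; "qvel": joint speeds; "joint_efforts": joint torques, N m; "ee_pos": TCP position; "orientation": TCP orientation; "ft_force": force on the tool from outside, world axes, zero at the start; "moment": the same for the moment, N m; "finger_gap": opening from 0.0 (shut) to 1.0 (fully open); "gripper_force": force on a finger pad.
Only numpy, scipy, OpenCV 4.12 (cv2) and the standard library are available. Lean on these libraries where they do the work, as an engineer would, in place of code of your own. Each camera call takes 0.05 s, during which the arm holds its last target. There are 200 camera calls.

## Working session

There is one attempt and no reset: what is moved stays moved. The work goes in short steps, Python scripts to look and compute and a tool call to move; the robot and the scene stay as the last step left them, time stands still between calls to the robot, and variables do not carry over. Pictures are saved under pics/ and viewed, at most 13 in all, crops included, and the job is handed in when it is done.

Besides the shell and the picture viewer there is one more tool, called by a JSON object that holds its "api" and its "payload". step_arm: Moves the arm, as the interface text tells. Its arguments: {"type":"object","properties":{"increments":{"type":"array"},"squeeze":{"type":"number"}},"required":["increments"]}

```bash
ls; mkdir -p pics; cat > h.py <<'E'
import numpy as np, cv2
from cell import bot, vision, ticket
def save(n,f):
    o=bot.get_obs(); d=vision.get_image(n); cv2.imwrite(f'pics/{f}.png',d['color'][:,:,::-1])
    K=np.array(d['camera_matrix'])
    if 'pose' in d: T=np.array(d['pose'])
    else:
        from scipy.spatial.transform import Rotation as R
        w,x,y,z=o['orientation']; W=np.eye(4); W[:3,:3]=R.from_quat([x,y,z,w]).as_matrix(); W[:3,3]=o['ee_pos']; T=W@np.array(d['T_tool_cam'])
    np.savez(f'pics/{f}.npz',K=K,T=T); return d['color'],K,T
def load(f):
    z=np.load(f'pics/{f}.npz'); return z['K'],z['T']
def ray(f,p):
    K,T=load(f); d=T[:3,:3]@np.linalg.solve(K,[p[0],p[1],1]); return T[:3,3],d
def atz(f,p,z):
    o,d=ray(f,p); return o+d*(z-o[2])/d[2]
def tri(*a):
    A=np.zeros((3,3));b=np.zeros(3)
    for f,p in a:
        o,d=ray(f,p); d=d/np.linalg.norm(d); M=np.eye(3)-np.outer(d,d); A+=M;b+=M@o
    X=np.linalg.solve(A,b); return X,[round(float(np.linalg.norm(np.cross(X-ray(f,p)[0],ray(f,p)[1]/np.linalg.norm(ray(f,p)[1])))),1) for f,p in a]
def proj(f,X):
    K,T=load(f); c=np.linalg.inv(T)@np.append(X,1); u=K@c[:3]; return u[:2]/u[2]
E
python3 - <<'E'
from h import *
a=save('top','top0');b=save('side','side0')
for x in (a,b): print(x[1].round(0).tolist(),x[2].round(2).tolist())
o=bot.get_obs();print(o['ee_pos'],o['orientation'],o['time'],o['finger_gap'])
print(np.array(vision.get_image('wrist')['T_tool_cam']).round(3).tolist())
E
```

```text
pics
[[380.0, 0.0, 278.0], [0.0, 380.0, 207.0], [0.0, 0.0, 1.0]] [[-0.03, -0.99, 0.13, 449.43], [-1.0, 0.03, 0.0, -95.29], [-0.01, -0.13, -0.99, 958.96], [0.0, 0.0, 0.0, 1.0]]
[[402.0, 0.0, 286.0], [0.0, 402.0, 215.0], [0.0, 0.0, 1.0]] [[-0.82, -0.46, 0.35, 252.51], [-0.58, 0.64, -0.51, 347.46], [0.01, -0.62, -0.79, 776.17], [0.0, 0.0, 0.0, 1.0]]
[193.65263386 619.90422987 230.50248575] [-6.74302614e-05  1.50782823e-01  9.88566609e-01 -7.71365493e-04] 0.1 1.0020456462684937
[[0.0, -0.964, -0.265, 67.015], [1.0, 0.0, -0.0, 0.32], [0.001, -0.265, 0.964, -142.396], [0.0, 0.0, 0.0, 1.0]]
```

View pics/top0.png

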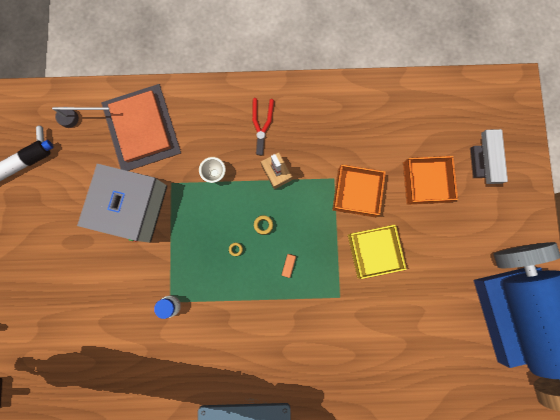

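View pics/side0.png

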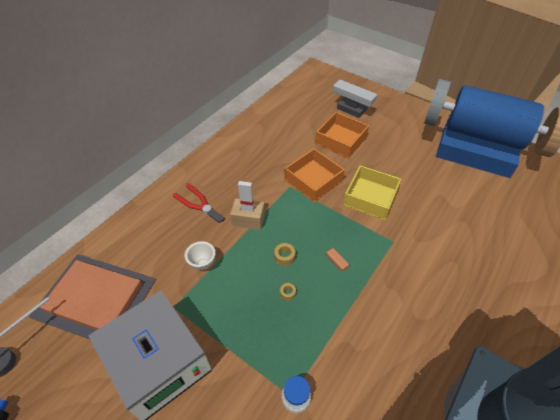

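The top view shows ingot (289,266), small bush (236,249), large ring (263,225), orange bins (360,190) and (432,180), and the yellow bin (379,252). It also shows the bar and stand (277,168), tester slot (116,202), crucible (212,170), jar (167,307) and pliers (262,125). In the side view: ingot (338,259), small bush (288,292), large ring (285,253), near orange bin (314,174), far one (342,133), bar (245,190), slot (146,344).

Candidates:
- **Bush:** (236,249) or (263,225); the smaller is (236,249).
- **Orange bin:** (360,190) or (432,180), plus an orange tray (140,125). I'll compute which is nearest.
- **Ingot:** only (289,266) is loose.

```bash
python3 - <<'E'
from h import *
for n,t,s in [('ingot',(289,266),(338,259)),('bush',(236,249),(288,292)),('ring',(263,225),(285,253)),('binA',(360,190),(314,174)),('binB',(432,180),(342,133)),('yel',(379,252),(373,192)),('slot',(116,202),(146,344)),('crucible',(212,170),(201,256)),('jarcap',(165,308),(297,388)),('bar top',(279,160),(247,184)),('pliers',(261,135),(207,209))]:
    X,r=tri(('top0',t),('side0',s)); print(n,X.round(0),r,'r',np.hypot(*X[:2]).round(0))
# colour-segmented outlines in top view
im=cv2.imread('pics/top0.png'); hsv=cv2.cvtColor(im,cv2.COLOR_BGR2HSV)
def seg(roi,lo,hi,zc,n,f='top0'):
    x0,y0,x1,y1=roi; m=cv2.inRange(hsv[y0:y1,x0:x1],lo,hi)
    p=cv2.findNonZero(m); P=np.array([atz(f,(q[0]+x0,q[1]+y0),zc)[:2] for q in p[:,0]],np.float32)
    r=cv2.minAreaRect(P); print(n,len(p),np.round(r[0],1),np.round(r[1],1),round(r[2],1))
seg((275,245,305,285),(0,110,120),(20,255,255),16,'ingot')
seg((222,238,248,260),(15,90,80),(35,255,255),18,'bush')
seg((330,160,392,222),(5,150,90),(18,255,255),45,'binA')
seg((402,150,462,210),(5,150,90),(18,255,255),45,'binB')
seg((345,220,412,285),(22,150,90),(35,255,255),45,'yel')
c=np.vstack([cv2.resize(im[150:290,210:410],(800,560),interpolation=2)]);cv2.imwrite('pics/c1.png',c)
E
```

```text
ingot [ 428. -116.    8.] [0.5, 0.5] r 444.0
bush [474.  15.   4.] [0.1, 0.1] r 474.0
ring [531. -55.  17.] [0.3, 0.3] r 534.0
binA [ 613. -301.   14.] [0.3, 0.3] r 683.0
binB [ 633. -482.   18.] [1.4, 1.4] r 796.0
yel [ 457. -340.   11.] [1.3, 1.3] r 570.0
slot [586. 277. 101.] [0.2, 0.2] r 648.0
crucible [669.  68.  35.] [1.0, 1.0] r 672.0
jarcap [341. 176.  56.] [0.8, 0.8] r 384.0
bar top [668. -99. 118.] [0.7, 0.7] r 675.0
pliers [767. -54.   3.] [0.2, 0.2] r 769.0
ingot 204 [ 429.6 -114.6] [22.  54.4] 72.7
bush 111 [473.3  14.3] [32.2 29.4] 88.4
binA 3618 [ 606.6 -297.2] [150.8 150.9] 88.3
binB 3600 [ 628.8 -471. ] [145.2 153. ] 86.0
yel 2163 [ 457.4 -325.6] [109.2 117.8] 9.9
```

View pics/c1.png

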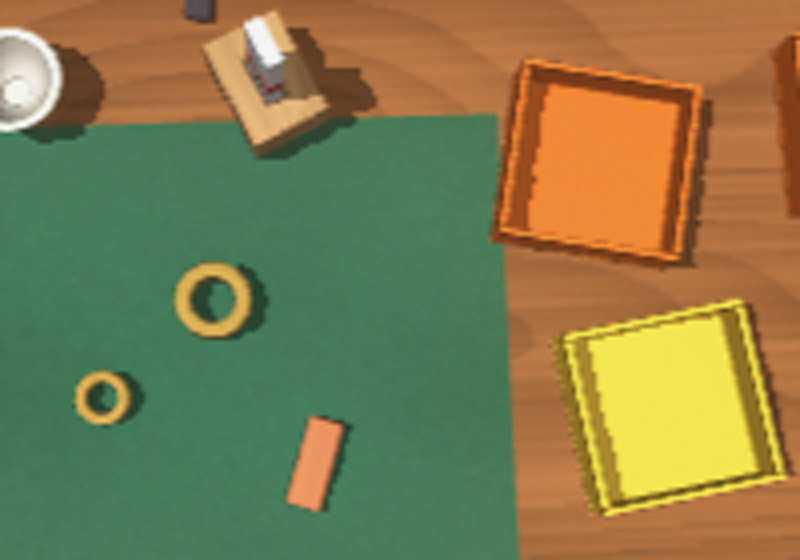

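The crop confirms the choice: small bush (104,398) against the larger ring (213,300), ingot (316,463), near orange bin (600,160), yellow bin (675,405). Bin A (r 683) is nearer than B (r 796). The ingot's short axis lies at 73°, which is already the fingers' closing axis. I'll move to hover for a close wrist look.

{"api": "step_arm", "payload": {"increments": [[[0,0,0,0.04,-0.05,0,0.0854],[0,0,0,0.08,-0.1,0,0.0854],[0,0,0,0.12,-0.15,0,0.0854],[0,0,0,0.16,-0.2,0,0.0854],[0,0,0,0.2,-0.25,0,0.0854],[0,0,0,0.235,-0.3,0,0.0854],[0,0,0,0.25,-0.36,0,0.0854],[0,0,0,0.26,-0.42,0,0.0854],[0,0,0,0.265,-0.48,0,0.0854],[0,0,0,0.26,-0.54,0,0.0854],[0,0,0,0.26,-0.6,0,0.0854],[0,0,0,0.26,-0.605,0,0.0854]]]}}

```text
time: 1.65
ee_pos: [453.3, 10.8, 231.4]
orientation: [0.0, 0.155, 0.988, -0.001]
ft_force: [-0.2, -0.1, 0.3]
finger_gap: 1.0
gripper_force: 0.0
```

```bash
python3 - <<'E'
from h import *
save('wrist','w1'); o=bot.get_obs(); print(o['ee_pos'],o['joints'],o['orientation'])
for X in ([474,15,18],[429,-115,16]): print(proj('w1',X))
E
```

```text
[453.56617347  12.91580751 231.32426215] [-0.35077262  0.20011225  0.25332928  2.04793191 -0.06310319  0.90081813
  1.20004294] [ 1.36484521e-05  1.53235353e-01  9.88189702e-01 -1.98280179e-04]
[287.28612227 204.24711121]
[175.32619074 201.30854035]
```

```bash
python3 - <<'E'
from h import *
im=cv2.imread('pics/w1.png'); hsv=cv2.cvtColor(im,cv2.COLOR_BGR2HSV)
def seg(roi,lo,hi,zc,n):
    x0,y0,x1,y1=roi; m=cv2.inRange(hsv[y0:y1,x0:x1],lo,hi)
    p=cv2.findNonZero(m); P=np.array([atz('w1',(q[0]+x0,q[1]+y0),zc)[:2] for q in p[:,0]],np.float32)
    r=cv2.minAreaRect(P); print(n,len(p),p[:,0].mean(0)+[x0,y0],np.round(r[0],1),np.round(r[1],1),round(r[2],1), np.round(cv2.minEnclosingCircle(P),1) if 0 else '')
    return p[:,0].mean(0)+[x0,y0]
b=seg((255,175,320,235),(15,90,60),(35,255,255),18,'bush')
g=seg((130,160,220,245),(0,110,100),(14,255,255),16,'ingot')
print(tri(('w1',b),('top0',(235.5,249.3))),tri(('w1',g),('top0',(289,266))))
cv2.imwrite('pics/w1b.png',im)
E
```

```text
bush 510 [287.54705882 204.01764706] [474.   15.3] [33.2 35.2] 72.2 
ingot 626 [178.22683706 203.43450479] [ 431.3 -112.5] [23.5 55.5] 72.5 
(array([472.97374657,  14.79394721,  19.34823613]), [0.8, 0.8]) (array([ 430.58088487, -115.39057411,   11.62747401]), [2.7, 2.7])
```

View pics/w1b.png

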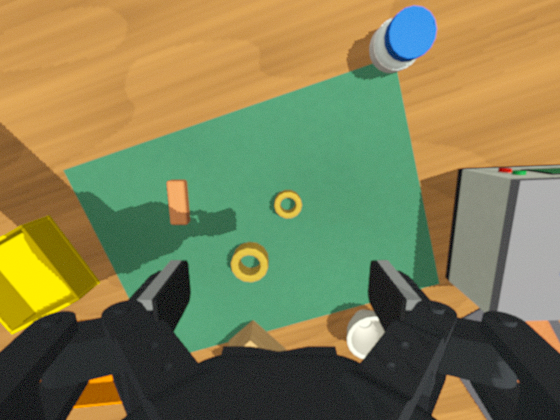

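The wrist view shows the bush at (288,204), large ring (250,262), ingot (178,203), jar (405,38), and the tester and crucible at the right. The measured bush top is about 19 mm and the ingot point about 12 mm, both plausible. I'm grasping the bush.

{"api": "step_arm", "payload": {"increments": [[[0,0,0,0.02,0,-0.05,0.0854],[0,0,0,0.02,0,-0.11,0.0854],[0,0,0,0.02,0,-0.17,0.0854],[0,0,0,0.02,0,-0.21,0.0854],[0,0,0,0.02,0,-0.225,0.0854],[0,0,0,0.02,0,-0.226,0.0854],[0,0,0,0.02,0,-0.226,0],[0,0,0,0.02,0,-0.226,0],[0,0,0,0.02,0,-0.226,0],[0,0,0,0.02,0,-0.226,0],[0,0,0,0.02,0,-0.226,0],[0,0,0,0.02,0,-0.226,0]]], "squeeze": 40}}

```text
time: 3.2
ee_pos: [474.6, 15.5, 6.5]
orientation: [0.001, 0.151, 0.989, 0.0]
ft_force: [-1.8, 1.4, 11.0]
finger_gap: 0.385
gripper_force: 38.6
```

{"api": "step_arm", "payload": {"increments": [[[0,0,0,0,0,0.05,0],[0,0,0,0,0,0.1,0],[0,0,0,0,-0.05,0.12,0],[0,0,0,0,-0.11,0.12,0],[0,0,0,0,-0.17,0.12,0],[0,0,0,-0.01,-0.23,0.12,0],[0,0,0,-0.017,-0.29,0.12,0],[0,0,0,-0.017,-0.34,0.12,0],[0,0,0,-0.017,-0.347,0.11,0],[0,0,0,-0.017,-0.347,0.08,0],[0,0,0,-0.017,-0.347,0.08,0]]]}}

```text
time: 4.58
ee_pos: [455.3, -329.4, 83.5]
orientation: [-0.002, 0.15, 0.989, 0.001]
ft_force: [-0.2, 0.4, -0.2]
finger_gap: 0.379
gripper_force: 40.1
```

```bash
python3 - <<'E'
from h import *
save('top','t2');save('side','s2'); a=cv2.imread('pics/t2.png')[140:300,300:480]; b=cv2.imread('pics/s2.png')[110:240,270:420]
cv2.imwrite('pics/c2.png',np.hstack([cv2.resize(a,(400,356)),cv2.resize(b,(400,356))]))
o=bot.get_obs();print(o['finger_gap'],o['joints'],o['ee_pos'])
E
```

```text
0.37472524575864435 [ 0.36066855  0.60358622  0.24726886  1.87939236 -0.22175843  0.68559198
  2.00748249] [ 457.00713022 -330.74951364   85.64546309]
```

View pics/c2.png

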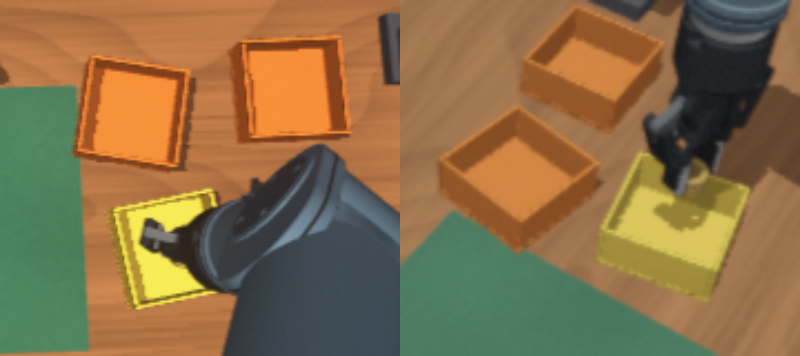

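The crop shows the bush gripped at (685,175) in the side half, over the yellow bin. I'll lower it and release with a partial opening.

{"api": "step_arm", "payload": {"increments": [[[0,0,0,0,0,-0.04,0],[0,0,0,0,0,-0.062,0],[0,0,0,0,0,-0.064,0],[0,0,0,0,0,-0.064,0.05],[0,0,0,0,0,-0.064,0.05],[0,0,0,0,0,-0.064,0.05],[0,0,0,0,0,-0.01,0.05],[0,0,0,0,0.0,0.05,0.05],[0,0,0,-0.007,0.06,0.06,0.085],[0,0,0,-0.017,0.12,0.06,0.085],[0,0,0,-0.027,0.18,0.06,0.085],[0,0,0,-0.027,0.218,0.03,0.085]]]}}

```text
time: 6.18
ee_pos: [430.9, -111.2, 116.9]
orientation: [0.002, 0.15, 0.989, 0.001]
ft_force: [1.1, 0.3, -0.2]
finger_gap: 0.994
gripper_force: 0.0
```

{"api": "step_arm", "payload": {"increments": [[[0,0,0,0,0,-0.05,0.0854],[0,0,0,0,0,-0.095,0.0854],[0,0,0,0,0,-0.109,0.0854],[0,0,0,0,0,-0.109,0.0854],[0,0,0,0,0,-0.109,0],[0,0,0,0,0,-0.109,0],[0,0,0,0,0,-0.109,0],[0,0,0,0,0,-0.109,0],[0,0,0,0,0,-0.109,0],[0,0,0,0,0,-0.109,0],[0,0,0,0,0,-0.08,0],[0,0,0,0,0,-0.03,0]]], "squeeze": 60}}

```text
time: 7.68
ee_pos: [428.3, -113.3, 85.2]
orientation: [-0.002, 0.151, 0.989, -0.0]
ft_force: [1.1, 0.1, -0.8]
finger_gap: 0.235
gripper_force: 60.1
```

```bash
python3 - <<'E'
from h import *
im,K,T=save('side','s3'); hsv=cv2.cvtColor(im,cv2.COLOR_RGB2HSV)
save('top','t3')
a=cv2.imread('pics/t3.png')[140:300,250:430]; b=cv2.imread('pics/s3.png')[120:300,250:420]
cv2.imwrite('pics/c3.png',np.hstack([cv2.resize(a,(400,356)),cv2.resize(b,(400,424))[:356]]))
# bin corners from rim colour in the top view: floor patch (bright) centroid at z=4
h=cv2.cvtColor(cv2.imread('pics/top0.png'),cv2.COLOR_BGR2HSV)
E
```

```text
(no output)
```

View pics/c3.png

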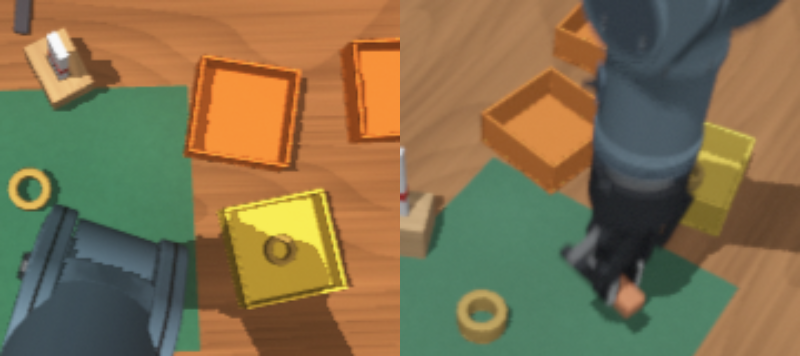

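The bush lies in the yellow bin at (279,249) in the crop, and the ingot is gripped at (628,298). Next I place the ingot in the near orange bin.

{"api": "step_arm", "payload": {"increments": [[[0,0,0,0.03,-0.03,0.03,0],[0,0,0,0.07,-0.07,0.04,0],[0,0,0,0.11,-0.11,0.04,0],[0,0,0,0.15,-0.15,0.04,0],[0,0,0,0.178,-0.184,0.04,0],[0,0,0,0.178,-0.184,0.02,0],[0,0,0,0.178,-0.184,-0.03,0],[0,0,0,0.178,-0.184,-0.063,0],[0,0,0,0.178,-0.184,-0.067,0],[0,0,0,0.178,-0.184,-0.067,0.045],[0,0,0,0.178,-0.184,-0.067,0.045],[0,0,0,0.178,-0.184,-0.067,0.045]]]}}

```text
time: 9.28
ee_pos: [608.9, -298.0, 19.9]
orientation: [0.001, 0.151, 0.989, -0.0]
ft_force: [0.4, -0.1, 0.7]
finger_gap: 0.53
gripper_force: 0.0
```

{"api": "step_arm", "payload": {"increments": [[[0,0,0,0,0,0.05,0.045],[0,0,0,0,0,0.11,0.045],[0,0,5,0,0,0.17,0.085],[0,0,15,0,0.03,0.21,0.085],[0,0,25,0,0.08,0.222,0.085],[0,0,35,0.005,0.13,0.222,0.085],[0,0,45,0.012,0.168,0.222,0.085],[0,0,45,0.012,0.168,0.222,0.085],[0,0,45,0.012,0.168,0.222,0.085]]]}}

```text
time: 10.4
ee_pos: [619.8, -130.6, 241.0]
orientation: [0.0, -0.238, 0.971, -0.001]
ft_force: [0.4, -0.3, 0.4]
finger_gap: 0.998
gripper_force: 0.0
```

```bash
python3 - <<'E'
from h import *
save('wrist','w4');save('top','t4');o=bot.get_obs();print(o['ee_pos'],o['orientation'],o['joints'])
w=cv2.imread('pics/w4.png');t=cv2.imread('pics/t4.png')[140:290,300:480]
cv2.imwrite('pics/c4.png',np.hstack([w,cv2.resize(t,(230,420))]))
print(proj('w4',[660,-105,130]))
E
```

```text
[ 619.54160314 -131.48237557  240.64074094] [ 4.77772074e-05 -2.37431609e-01  9.71404086e-01 -5.74376170e-04] [ 0.07397976  0.49814336  0.09003735  1.58119491 -0.04798746  1.06391662
  2.22664898]
[283.16868895 260.88732414]
```

View pics/c4.png

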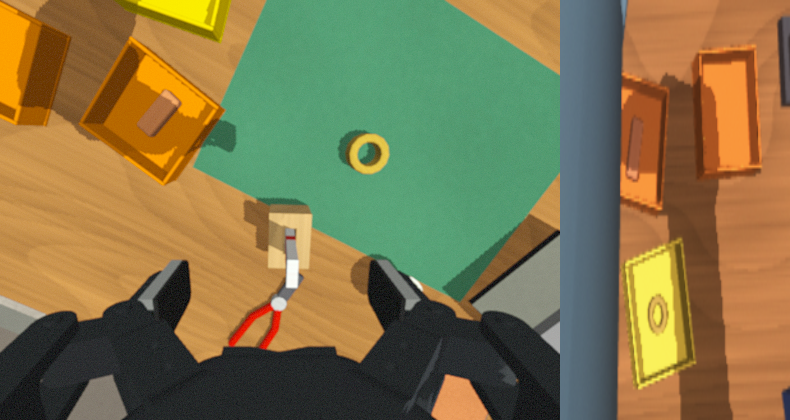

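The orange bin holds the ingot at (160,113), and the yellow bin in the right half holds the bush at (657,313). The bar shows top-down at (293,280), with its band at (291,237). I'll centre over it so the bar's top face sits on the optical axis, and later view the slot the same way so calibration errors cancel.

{"api": "step_arm", "payload": {"increments": [[[0,0,0,0.03,0.02,0,0.085],[0,0,0,0.048,0.034,0,0.085],[0,0,0,0.048,0.034,0,0.085],[0,0,0,0.048,0.034,0,0.085]]]}}

```text
time: 11.0
ee_pos: [667.0, -97.5, 240.1]
orientation: [-0.001, -0.238, 0.971, -0.0]
ft_force: [-0.0, -0.6, -0.3]
finger_gap: 0.993
gripper_force: 0.0
```

```bash
python3 - <<'E'
from h import *
save('wrist','w5');o=bot.get_obs();print(o['ee_pos'],o['orientation'])
print(load('w5')[0].round(1).tolist())
a=cv2.imread('pics/w4.png')[190:300,235:335];b=cv2.imread('pics/w5.png')[110:240,230:340]
cv2.imwrite('pics/c5.png',np.hstack([cv2.resize(a,(364,400),interpolation=0),cv2.resize(b,(440,520),interpolation=0)[:400]])[:,:800])
c=cv2.imread('pics/w5.png')[130:240,240:330]
cv2.imwrite('pics/c5.png',np.hstack([cv2.resize(a,(300,330),interpolation=0).copy() if 0 else cv2.resize(a[:, :],(300,550),interpolation=0),cv2.resize(c,(450,550),interpolation=0)]))
E
```

```text
[666.95749993 -97.58337507 240.29247448] [-4.40620530e-04 -2.37793576e-01  9.71315504e-01 -4.62203063e-04]
[[298.7, 0.0, 278.8], [0.0, 298.7, 213.9], [0.0, 0.0, 1.0]]
```

View pics/c5.png

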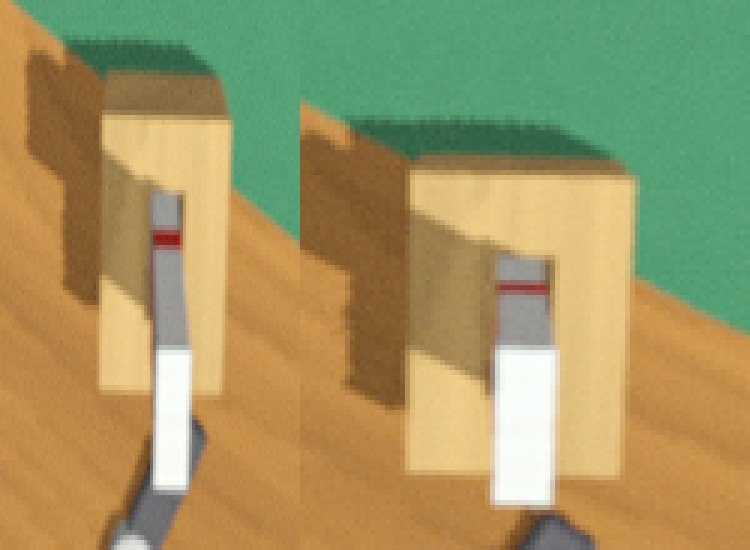

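Both wrist views show the white top face of the bar (right half x 492–556, y 346–505; left half x 153–190, y 348–491), standing in the pocket with the red band below. I'll segment it and triangulate.

```bash
python3 - <<'E'
from h import *
def face(f,roi,z):
    x0,y0,x1,y1=roi; im=cv2.imread(f'pics/{f}.png')[y0:y1,x0:x1]
    im=cv2.resize(im,None,fx=4,fy=4,interpolation=cv2.INTER_CUBIC)
    m=cv2.inRange(im,(205,205,205),(255,255,255)); c=max(cv2.findContours(m,0,2)[0],key=cv2.contourArea)
    p=(c[:,0]+.5)/4-.5+[x0,y0]
    P=np.array([atz(f,q,z)[:2] for q in p],np.float32); r=cv2.minAreaRect(P); M=cv2.moments(c)
    ctr=np.array([M['m10'],M['m01']])/M['m00']; ctr=(ctr+.5)/4-.5+[x0,y0]
    print(f,ctr,np.round(r[0],1),np.round(r[1],1),round(r[2],1)); return ctr
a=face('w4',(270,245,315,300),130);b=face('w5',(265,185,305,245),130)
print(tri(('w4',a),('w5',b)),tri(('w4',a),('w5',b),('top0',(279,160)),('side0',(247,184))))
# stand top rect from w5: corners in crop
for q in [(409,173),(636,178),(620,475),(406,472)]:
    print(atz('w5',((q[0]-300)/5+240-.5,q[1]/5+130-.5),45).round(1))
# band middle: two views
print(tri(('w4',(235+167/3-.5,190+240/5-.5)),('w5',(240+222/5-.5,130+288/5-.5))))
E
```

```text
w4 [291.99939059 273.24881232] [667.4 -91.8] [28.3 10.3] 25.7
w5 [284.46992462 214.529329  ] [667.5 -91.6] [28.1 10.4] 25.8
(array([667.42042863, -91.64634261, 129.37256693]), [0.1, 0.1]) (array([665.92049838, -94.00615755, 128.11192482]), [3.0, 3.1, 4.8, 4.0])
[ 647.4 -129.8   45. ]
[624.8 -84.1  45. ]
[687.6 -53.7  45. ]
[710.4 -99.   45. ]
(array([655.13488869, -97.69030447,  69.45343177]), [0.2, 0.2])
```

Bar: top centre (667.5, −91.7, 129.4), x axis at 25.8°, face 28.1×10.4. The stand's top centre agrees at (667.6, −91.7). Next: align and descend partway.

{"api": "step_arm", "payload": {"increments": [[[0,0,-1.7,0.0005,0.0055,-0.03,0.085],[0,0,-1.7,0.0005,0.0055,-0.08,0.085],[0,0,-1.7,0.0005,0.0055,-0.09,0.085],[0,0,-1.7,0.0005,0.0055,-0.09,0.085],[0,0,-1.7,0.0005,0.0055,-0.09,0.085]]]}}

```text
time: 11.68
ee_pos: [669.7, -90.7, 152.6]
orientation: [0.002, -0.224, 0.975, -0.001]
ft_force: [0.8, -0.4, 0.9]
finger_gap: 0.997
gripper_force: 0.0
```

```bash
python3 - <<'E'
from h import *
for i in range(4):
    o=bot.get_obs();print(np.round(o['ee_pos'],2),np.round(o['orientation'],4),np.round(o['joints'],4)); vision.get_image('wrist')
E
```

```text
[669.7  -90.75 152.63] [ 1.700e-03 -2.243e-01  9.745e-01 -7.000e-04] [ 0.0154  0.6616  0.0794  1.532  -0.0598  0.9468  2.1361]
[669.66 -90.53 152.54] [ 1.700e-03 -2.244e-01  9.745e-01 -6.000e-04] [ 0.0153  0.6616  0.0792  1.5322 -0.0598  0.9466  2.1361]
[669.51 -90.39 152.3 ] [ 1.500e-03 -2.245e-01  9.745e-01 -5.000e-04] [ 0.0152  0.6618  0.0791  1.5325 -0.0598  0.9465  2.1361]
[669.28 -90.28 151.96] [ 1.300e-03 -2.245e-01  9.745e-01 -4.000e-04] [ 0.0152  0.6621  0.079   1.5328 -0.0599  0.9464  2.136 ]
```

{"api": "step_arm", "payload": {"increments": [[[0,0,0,-0.0008,-0.0016,-0.03,0.085],[0,0,0,-0.0008,-0.0016,-0.06,0.085],[0,0,0,-0.0008,-0.0016,-0.066,0.085],[0,0,0,-0.0008,-0.0016,-0.066,0.085],[0,0,0,-0.0008,-0.0016,-0.066,0.085],[0,0,0,-0.0008,-0.0016,-0.066,0.0],[0,0,0,-0.0008,-0.0016,-0.066,0],[0,0,0,-0.0008,-0.0016,-0.066,0],[0,0,0,-0.0008,-0.0016,-0.066,0],[0,0,0,-0.0008,-0.0016,-0.066,0],[0,0,0,-0.0008,-0.0016,-0.066,0],[0,0,0,-0.0008,-0.0016,-0.066,0]]], "squeeze": 80}}

```text
time: 13.38
ee_pos: [667.6, -91.8, 84.5]
orientation: [0.0, -0.225, 0.974, -0.0]
ft_force: [-0.1, -0.4, 2.2]
finger_gap: 0.106
gripper_force: 78.0
```

```bash
python3 - <<'E'
from h import *
o=bot.get_obs();print(np.round(o['ee_pos'],2),np.round(o['orientation'],4),o['finger_gap'],o['ft_force'],o['moment'])
E
```

```text
[667.63 -91.77  84.47] [ 1.000e-04 -2.245e-01  9.745e-01 -1.000e-04] 0.10590883285695013 [-0.14732364 -0.37291615  2.15779162] [-0.03663346  0.12264505  0.0601687 ]
```

The bar is gripped (gap about 9–10 mm, 78 N). Lifting and carrying to a viewing pose beside the slot.

{"api": "step_arm", "payload": {"increments": [[[0,0,0,0,0,0.03,0],[0,0,0,0,0,0.07,0],[0,0,0,0,0,0.11,0],[0,0,-4,0,0.02,0.15,0],[0,0,-10,-0.002,0.07,0.16,0],[0,0,-17,-0.006,0.12,0.16,0],[0,0,-24,-0.01,0.18,0.16,0],[0,0,-31,-0.014,0.24,0.16,0],[0,0,-38,-0.018,0.3,0.16,0],[0,0,-41,-0.0235,0.34,0.15,0],[0,0,-41,-0.0235,0.353,0.14,0],[0,0,-41,-0.0235,0.353,0.14,0]]]}}

```text
time: 14.88
ee_pos: [642.7, 261.3, 222.1]
orientation: [-0.002, 0.13, 0.992, -0.001]
ft_force: [0.3, -1.3, -4.3]
finger_gap: 0.103
gripper_force: 78.5
```

{"api": "step_arm", "payload": {"increments": [[[0,0,0,0,0,0,0],[0,0,0,0,0,0,0],[0,0,0,0,0,0,0],[0,0,0,0,0,0,0]]]}}

```text
time: 15.38
ee_pos: [644.2, 260.9, 224.5]
orientation: [0.0, 0.131, 0.991, 0.0]
ft_force: [0.2, -0.1, -4.2]
finger_gap: 0.108
gripper_force: 78.5
```

```bash
python3 - <<'E'
from h import *
save('wrist','w6');o=bot.get_obs();print(np.round(o['ee_pos'],2),np.round(o['orientation'],4),o['finger_gap'],np.round(o['joints'],2))
im=cv2.imread('pics/w6.png'); print(proj('w6',[586,277,100]))
cv2.imwrite('pics/c6.png',np.hstack([cv2.resize(im,(400,300)),cv2.resize(im[100:200,220:340],(400,300))]))
h=cv2.cvtColor(im,cv2.COLOR_BGR2HSV)
m=cv2.inRange(h[80:210],(100,120,60),(130,255,255)); n,l,s,c=cv2.connectedComponentsWithStats(m); print(s[s[:,4]>15].tolist())
E
```

```text
[644.14 261.07 224.49] [1.000e-04 1.311e-01 9.914e-01 1.000e-04] 0.10922170282773545 [-0.57  0.63  0.2   1.42 -0.13  1.11  0.95]
[279.00982922 139.82767048]
[[0, 0, 560, 130, 72376], [264, 37, 33, 54, 424]]
```

View pics/c6.png

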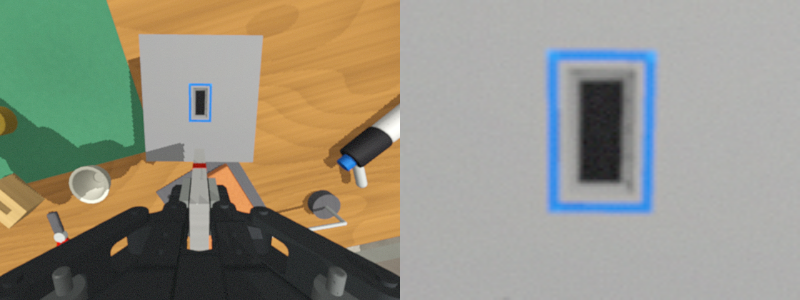

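The slot's blue outline sits centred near (281,144) in the full frame, and the bar hangs in the fingers with its band visible at about (280,232). No pictures beyond these are needed for now; I'll fit the outline and take a second, shifted view.

{"api": "step_arm", "payload": {"increments": [[[0,0,0,0.03,-0.01,0,0],[0,0,0,0.05,-0.02,0,0],[0,0,0,0.05,-0.02,0,0],[0,0,0,0.05,-0.02,0,0],[0,0,0,0.05,-0.02,0,0]]]}}

```text
time: 16.05
ee_pos: [693.2, 242.4, 224.3]
orientation: [-0.0, 0.13, 0.991, 0.0]
ft_force: [-1.2, -0.1, -4.2]
finger_gap: 0.105
gripper_force: 78.5
```

```bash
cat > slot.py <<'E'
from h import *
def slot(f,z=100):
    im=cv2.imread(f'pics/{f}.png')[:200]; k=4
    h=cv2.cvtColor(cv2.resize(im,None,fx=k,fy=k,interpolation=cv2.INTER_CUBIC),cv2.COLOR_BGR2HSV)
    m=cv2.inRange(h,(100,110,60),(130,255,255)); cs=[c for c in cv2.findContours(m,0,2)[0] if 40<cv2.boundingRect(c)[2]/k*10<600 and cv2.contourArea(c)/k/k>500]
    c=min(cs,key=lambda c:abs(np.mean(c[:,0,0])/k-280)); p=(c[:,0]+.5)/k-.5
    P=np.array([atz(f,q,z)[:2] for q in p],np.float32); r=cv2.minAreaRect(P); M=cv2.moments(c); ct=(np.array([M['m10'],M['m01']])/M['m00']+.5)/k-.5
    print(f,ct.round(1),np.round(r[0],1),np.round(r[1],1),round(r[2],1)); return ct
E
python3 - <<'E'
from slot import *
save('wrist','w7');o=bot.get_obs();print(np.round(o['ee_pos'],2),np.round(o['orientation'],4))
a=slot('w6');b=slot('w7');print(tri(('w6',a),('w7',b)))
x,y=np.array([.1311,.9914]);print(np.degrees(np.arctan2(2*y*y-1,2*x*y)))
E
```

```text
[693.35 242.25 224.41] [-2.000e-04  1.304e-01  9.915e-01  3.000e-04]
w6 [279.8 143.1] [589.6 276.7] [27.6 45.8] 74.4
w7 [286.3  78.1] [589.5 276.8] [27.6 45.8] 74.6
(array([588.80835619, 276.93191531, 100.47245229]), [0.0, 0.0])
74.9350508984048
```

The slot is at (589.4, 276.8, 100.4) with its y axis at 74.5°; both views agree and the height matches. Moving above it.

{"api": "step_arm", "payload": {"increments": [[[0,0,-0.4,-0.05,0.017,0,0],[0,0,-0.4,-0.09,0.03,-0.01,0],[0,0,-0.4,-0.1046,0.0355,-0.025,0],[0,0,-0.4,-0.1046,0.0355,-0.038,0],[0,0,-0.4,-0.1046,0.0355,-0.038,0],[0,0,-0.4,-0.1046,0.0355,-0.038,0],[0,0,-0.4,-0.1046,0.0355,-0.038,0],[0,0,-0.4,-0.1046,0.0355,-0.038,0],[0,0,-0.4,-0.1046,0.0355,-0.038,0],[0,0,-0.4,-0.1046,0.0355,-0.038,0]]]}}

```text
time: 17.35
ee_pos: [589.5, 276.9, 186.3]
orientation: [0.0, 0.134, 0.991, 0.0]
ft_force: [0.5, 0.2, -3.7]
finger_gap: 0.104
gripper_force: 78.6
```

```bash
python3 - <<'E'
from h import *
o=bot.get_obs();print(np.round(o['ee_pos'],2),np.round(o['orientation'],4))
save('wrist','w8');im=cv2.imread('pics/w8.png');cv2.imwrite('pics/c8.png',np.hstack([cv2.resize(im,(400,300)),cv2.resize(im[150:300,220:340],(400,500))]) if 0 else cv2.resize(im[150:300,200:360],(640,600)))
E
```

```text
[589.46 276.85 186.35] [0.     0.1344 0.9909 0.    ]
```

View pics/c8.png

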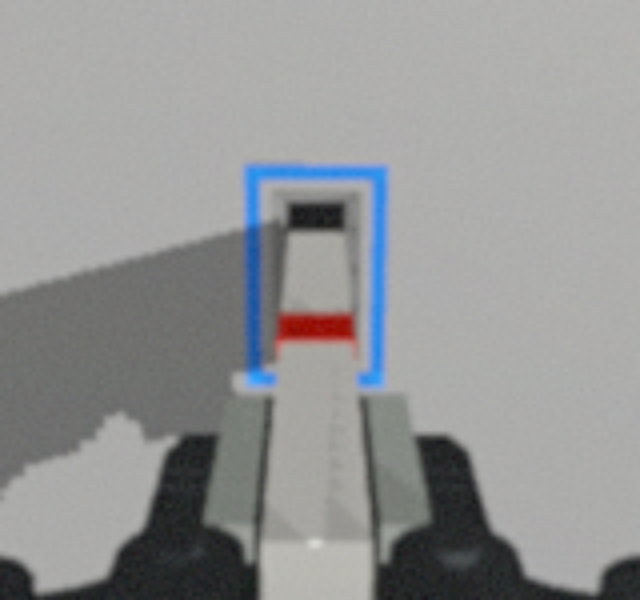

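The bar's foot at (316,232) lines up laterally with the dark slot opening (290–345, 215) inside the blue frame, and the band is at (316,327). Lowering gently.

{"api": "step_arm", "payload": {"increments": [[[0,0,0,0,0,-0.006,0],[0,0,0,0,0,-0.012,0],[0,0,0,0,0,-0.018,0],[0,0,0,0,0,-0.024,0],[0,0,0,0,0,-0.028,0],[0,0,0,0,0,-0.028,0]]]}}

```text
time: 18.15
ee_pos: [589.2, 276.7, 157.9]
orientation: [-0.0, 0.134, 0.991, -0.0]
ft_force: [-0.9, 0.0, -4.6]
finger_gap: 0.106
gripper_force: 78.7
```

{"api": "step_arm", "payload": {"increments": [[[0,0,0,0,0,-0.01,0],[0,0,0,0,0,-0.02,0],[0,0,0,0,0,-0.03,0],[0,0,0,0,0,-0.038,0],[0,0,0,0,0,-0.043,0],[0,0,0,0,0,-0.043,0],[0,0,0,0,0,-0.043,0],[0,0,0,0,0,-0.043,0]]]}}

```text
time: 19.15
ee_pos: [589.7, 277.0, 115.7]
orientation: [0.0, 0.134, 0.991, 0.0]
ft_force: [0.3, 0.7, -3.9]
finger_gap: 0.106
gripper_force: 78.9
```

```bash
python3 - <<'E'
from h import *
o=bot.get_obs();print(np.round(o['ee_pos'],2),o['ft_force'],o['gripper_force'])
save('wrist','w9');im=cv2.imread('pics/w9.png');save('top','t9');save('side','s9')
t=cv2.imread('pics/t9.png')[140:290,320:420]; s=cv2.imread('pics/s9.png')[290:390,90:210]
cv2.imwrite('pics/c9.png',np.hstack([cv2.resize(im[170:290,220:340],(400,400)),cv2.resize(t,(200,400)),cv2.resize(s,(200,400))]))
# red band rows on the bar's face in column 280: in the plane of the face, 14 mm in tool +x of the centre
h=cv2.cvtColor(im,cv2.COLOR_BGR2HSV);m=(cv2.inRange(h,(0,150,80),(8,255,255))|cv2.inRange(h,(172,150,80),(180,255,255)))[150:300,265:295]
r,c=np.nonzero(m);print('red rows',r.min()+150,r.max()+150) if len(r) else print('none')
x,y=.134,.991; tx=np.array([2*x*x-1,2*x*y,0]); P=np.array([*o['ee_pos'][:2],0])+14*tx
for z in (94,98,100,102,104,106,110): print(z,proj('w9',P+[0,0,z]).round(1))
E
```

```text
[589.71 276.97 115.72] [ 0.2613559   0.68698499 -3.89761538] 78.8952898979187
red rows 229 235
94 [278.3 227.2]
98 [278.3 229.4]
100 [278.3 230.5]
102 [278.3 231.7]
104 [278.3 232.8]
106 [278.3 234.1]
110 [278.3 236.6]
```

View pics/c9.png

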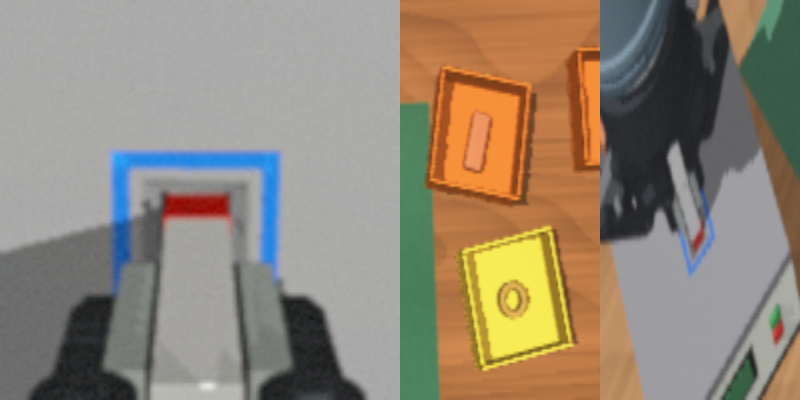

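The band sits half in the slot, with its top edge (row 235) about 107–108 mm high and the lid at 100.4. The ingot (478,142) and bush (514,298) are in their bins. A final trim of 1.5 mm down, hold, then hand in.

{"api": "step_arm", "payload": {"increments": [[[0,0,0,0,0,-0.0015,0],[0,0,0,0,0,-0.0015,0],[0,0,0,0,0,-0.0015,0],[0,0,0,0,0,-0.0015,0]]]}}

```text
time: 19.8
ee_pos: [589.4, 276.9, 113.8]
orientation: [0.0, 0.134, 0.991, 0.0]
ft_force: [0.5, -0.2, -3.3]
finger_gap: 0.106
gripper_force: 78.9
```

```bash
python3 - <<'E'
from h import *
o=bot.get_obs();print(np.round(o['ee_pos'],2),o['ft_force'],o['gripper_force'],o['time'])
print(ticket.job_done())
E
```

```text
[589.44 276.87 113.82] [ 0.51884664 -0.24703105 -3.28629605] 78.89484643936157 19.8
the job is handed in; nothing more can be done
None
```

I handed the job in at 19.8 s with no verdict returned: the copper ingot is in the orange bin nearest the base, the brass bush is in the yellow bin, and the bar is gripped at 79 N upright in the tester's slot, its red band measured within about 2 mm of the lid's top.

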